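# Cap a filter tube and hold the torch rest level for clamping

## Task

Set this perforated filter tube up for its end-cap weld: fit the end cap with the brass nipple down into the mouth of the tube in the chuck, without dropping it, and let go of it. Then take the loose yellow T-shaped torch rest and draw it straight up through its post, not forcing it sideways against the bore nor letting it fall back, until the top of its crossbar is level with the top of the cap's flange, its rod still partly in the post. Leave everything else where it is, and finish while still holding the rest there, steady, so that your workmate can tighten the clamp screw.

Things in the scene. Friction and masses are not known exactly. Their poses are not given: they have to be found in the camera images.
- cap: the end cap to fit: bright steel plate with a brass nipple on top, 0.22 to 0.37 kg. Origin at the centre of its underside, z up. Spigot 70 mm across, 0 to 12 mm above the origin, its lower 6 mm tapering to 58 mm; flange 84 mm across, 12 to 16 mm; nipple 28 mm across, 16 to 54 mm. It starts standing on its spigot on the bare bench in the near middle, left or right of the blank cap
- nipple (a point): the cap's grip: point on the axis of its brass nipple, 41 mm above the cap's origin (25 mm above the flange's top, 13 mm below the nipple's end)
- tube_mouth (a point): centre of the upper rim of the perforated steel tube (80 mm outside, 74 mm inside, upright, fixed), 250 to 290 mm above the bench; z up. The spigot goes down into it, 2 mm to spare all round, until the flange lies on the rim: the cap's origin is then 12 mm below this point, the flange's top 4 mm above it
- chuck: the turntable with three-jaw chuck in which the tube stands, teal foot 176 mm across, body 80 mm high, jaws up to 113 mm above the bench; fixed. Origin under its centre on the bench, straight below the tube's mouth. Chuck and stand: one is on the left, the other on the right, either way round
- rest: the loose T-shaped torch rest, 0.3 to 0.65 kg: round steel rod 16 mm across, 175 mm long; yellow square crossbar 16 x 16 mm, 200 mm long, centred across its top; a 10 mm steel peg stands 30 mm up from the bar 92 mm either side of the middle. Origin at the centre of the rod's lower end, z up along the rod, y along the crossbar, which spans 175 to 191 mm above the origin
- bar_top (a point): centre of the top face of the rest's yellow crossbar, straight above the rod, 191 mm above the rest's origin, 209 mm above the bench at the start; same axes as the rest. The rod just below the bar is as wide as the bar (16 mm)
- post_mouth (a point): centre of the upper end of the stand's post, where the upright bore opens: 170 mm above the bench. Bore 17.5 mm across (1.5 mm wider than the rod), 152 mm deep. At the start the rod stands loose on the bore's floor, the crossbar's underside 23 mm above this point; the clamp is slack, so the rest drops back if let go
- stand: the stand of the torch rest, fixed on the bench: teal foot 124 mm across, navy post 32 mm, dark clamp collar 44 mm across from 146 to 170 mm height, black star knob of the clamp screw sticking out along its own +y up to 52 mm from the axis, at 158 mm height. Origin under its centre on the bench, straight below the bore
- blank_cap: bystander: end cap without nipple, 84 mm across, 16 mm high, beside the cap; origin at the centre of its underside
- wire_brush: bystander: wire brush with wooden handle, 260 mm long along x, 29 mm high, lying at the near right; origin at its middle, underside
- hammer: bystander: hammer, 260 mm long along x (head at +x), lying left of the work; origin at its middle, underside
- spatter_can: bystander: orange and white spray can with red cap, 65 mm across, 172 mm high, at the right; origin at the centre of its underside
- sleeve: bystander: loose perforated steel ring, 110 mm across, 100 mm high, beyond and between chuck and stand; origin at the centre of its underside
There are look-alikes about, which are no part of the job. What is meant by the cap is not black or pink, and is the larger of those in its own colour.

How it is judged:
By the outcome, as a careful person would: the job done as asked, in the order asked, and still so for the second after the job is handed in, while the arm keeps its last pose, push and grip.
It also fails if it takes over 54 s, if anything falls off the work surface, if the arm or the gripper's body presses on something with over 40 N, if the wrist force passes 120 N, or if a joint passes its speed limit or range.

## Robot

A 6-joint arm with a two-finger parallel gripper is mounted at the origin on the work surface. World frame = base frame: x ahead of the robot, y to its left, z up, the work surface at z = 0. Lengths are in m, angles in rad, forces in N, time in s.
With the tool pointing down it reaches from about 0.25 to 0.775 m from the base axis. Payload 4 kg.
Tool frame: the origin (TCP) lies on the centre line of the jaws, within the pads' length; the fingertips stand env.tcp_to_tips ahead of it and the grasp point (between the pads) is the TCP (env.tcp_to_tips is the distance from the TCP to the fingertips, in m); z points along the fingers, y is the line along which they close (so a half turn about z gives the same grasp; the last joint's range is limited). The gripper opens to 94 mm and grips with 3 to 60 N. Pads are 16 mm wide; open, the fingers measure 119 mm over their backs; the gripper's body (75 mm by 177 mm) begins 78 mm behind the grasp point.
Start: joints at [1.132, 0.087, 1.371, -0, 1.684, -0.103], TCP at [0.181, 0.519, 0.225] pointing down, gripper open.
Joint ranges: [-3.1, 3.1], [-0.76, 2.03], [0.27, 2.55], [-1.08, 4.22], [0.17, 2.65], [-2.57, 2.57]. Speed limits (rad/s): [2.79, 2.79, 3.14, 3.14, 3.14, 3.14].

## Interface

Orientations are given as a unit quaternion [w, x, y, z].
In Python, from plant import env, eyes, sign_off gives the robot as it stands.
- The arm moves only by the tool apply_moves, never from a script. Its argument "deltas" is text: rows parted by semicolons, each of 5 numbers parted by spaces: the shift along the tool's x, y, z in cm, then the turn about the tool's z in rad, then the gripper's target within -1 to 1 (shut at 1, half-way at 0, fully open at -1). In form: dx dy dz twist fingers; .... A call has 1 to 12 rows; each row shifts and turns the commanded pose from where the row before left it, along the tool's axes as they then stand; what a row does not reach is not made up. A row lasts 1/12 s, in which the tool goes at most 41.7 mm and 7.16 degrees, less where a joint would pass 70% of its speed; a pose out of reach is approached as far as the arm can. A call is refused whole if a number of a shift passes 4.17 or a number of a turn 0.125, either way. A call with a gripper value outside its range is refused whole. The fingers move at their own pace and stop on an object; "grip_force" is the grip in N (left out, the last holds). Time passes only in rows, so rows that do not move let the fingers close. It gives the time, the measured TCP pose, the force, the opening and the grip force at its end, in the units of the state.
- env.state(): the state, without advancing time (a new reading comes with each control period).
- eyes.snapshot(name): name is "side" or "top" or "wrist"; returns a dict with "color" (384x512x3 uint8, blue, green, red), "K" (3x3 intrinsics, pixels), "k1" (the pictures are not rectified: a ray, as slopes to the right and down, at radius r is drawn at 1 + k1 r^2 times it, then the intrinsics apply), "eye" and "rotation" of the camera in the world. Camera axes: x right, y down, z forward; pixel columns grow to the right and rows downward; lengths in m; the calibration is good to about 2 mm. A picture is of the moment at which its call begins. There is no depth.
- sign_off(): hands the job in; it is judged then, once.
The state is a dict: "t": time; "joints": joint angles; "dq": joint speeds; "joint_efforts": joint torques, N m; "ee_pos": TCP position; "tool_rot": TCP orientation; "ft_force": force on the tool from outside, world axes, zero at the start; "wrist_torque": the same for the moment, N m; "gripper_width": opening from 0.0 (shut) to 1.0 (fully open); "gripper_force": force on a finger pad.
Only numpy, scipy, OpenCV 4.12 (cv2) and the standard library are available. Lean on these libraries where they do the work, as an engineer would, in place of code of your own. Each camera call takes 0.05 s, during which the arm holds its last target. There are 200 camera calls.

## Working session

There is one attempt and no reset: what is moved stays moved. The work goes in short steps, Python scripts to look and compute and a tool call to move; the robot and the scene stay as the last step left them, time stands still between calls to the robot, and variables do not carry over. Pictures are saved under pics/ and viewed, at most 10 in all, crops included, and the job is handed in when it is done.

Besides the shell and the picture viewer there is one more tool, called after "Emit:" as name(argument=value, ...), one argument or row to a line, values as JSON. apply_moves: Moves the arm, as the interface text tells. Its arguments: {"type":"object","properties":{"deltas":{"type":"string"},"grip_force":{"type":"number"}},"required":["deltas"]}

```bash
mkdir -p pics; ls; cat > h.py <<'E'
import numpy as np, cv2
from plant import env, eyes, sign_off
def ray(s,u,v):
    K=np.array(s["K"]);d=np.array([(u-K[0,2])/K[0,0],(v-K[1,2])/K[1,1]])
    p=d.copy()
    for _ in range(20): p=d/(1+s["k1"]*(p@p))
    r=np.array(s["rotation"])@np.array([p[0],p[1],1.]); return np.array(s["eye"]),r/np.linalg.norm(r)
def onz(s,u,v,z):
    e,r=ray(s,u,v); return e+r*(z-e[2])/r[2]
def proj(s,P):
    K=np.array(s["K"]);c=np.array(s["rotation"]).T@(np.array(P)-np.array(s["eye"]))
    p=c[:2]/c[2]; p=p*(1+s["k1"]*(p@p)); return K[0,0]*p[0]+K[0,2],K[1,1]*p[1]+K[1,2]
def tri(s1,a,s2,b):
    e1,r1=ray(s1,*a);e2,r2=ray(s2,*b)
    t=np.linalg.lstsq(np.c_[r1,-r2],e2-e1,rcond=None)[0]
    p,q=e1+t[0]*r1,e2+t[1]*r2; return (p+q)/2,np.linalg.norm(p-q)
E
python3 - <<'E'
from h import *
import pickle
print(env.tcp_to_tips,env.state())
for n in("top","side"):
    s=eyes.snapshot(n);pickle.dump(s,open(n+".pkl","wb"));cv2.imwrite(f"pics/{n}0.png",cv2.resize(s["color"],(800,600)))
    print(n,s["K"],s["k1"],s["eye"],s["rotation"])
E
```

```text
pics
0.019 {'t': 0.0, 'joints': array([ 1.13191825e+00,  8.79234769e-02,  1.37223152e+00, -3.97339286e-05,
        1.68358916e+00, -1.03102133e-01]), 'dq': array([-0.00011175, -0.00023549,  0.00015508, -0.00189859, -0.00027306,
       -0.00064018]), 'joint_efforts': array([ 2.04451262e-04, -3.40179420e+01, -3.02428687e+01,  7.18986872e-02,
        3.29064194e-02, -1.78091786e-04]), 'ee_pos': array([0.18102928, 0.51882168, 0.22333289]), 'tool_rot': array([-2.68939813e-04,  1.67102476e-01,  9.85938946e-01, -1.04177585e-03]), 'ft_force': array([-0.25930133, -0.03369611, -0.24592128]), 'wrist_torque': array([ 0.0045374 ,  0.03341681, -0.00948421]), 'gripper_force': 0.0, 'gripper_width': 1.0027182545281137}
top [[457.33365901   0.         253.9262863 ]
 [  0.         457.33365901 192.04066707]
 [  0.           0.           1.        ]] 0.02763698014842455 [ 0.48724043 -0.023703    1.48478594] [-0.02107922  0.71408593 -0.69965336  0.01105099]
side [[372.32679622   0.         255.77431157]
 [  0.         372.32679622 193.22521521]
 [  0.           0.           1.        ]] -0.11119381632226294 [ 0.10744894 -0.5724019   0.9172659 ] [-0.36131237  0.87599883 -0.29726646  0.1170986 ]
```

View pics/top0.png

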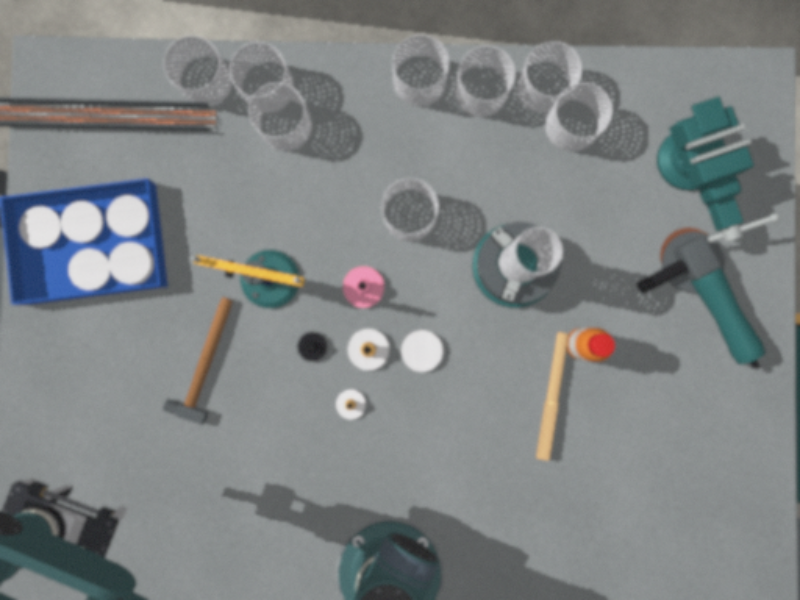

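View pics/side0.png

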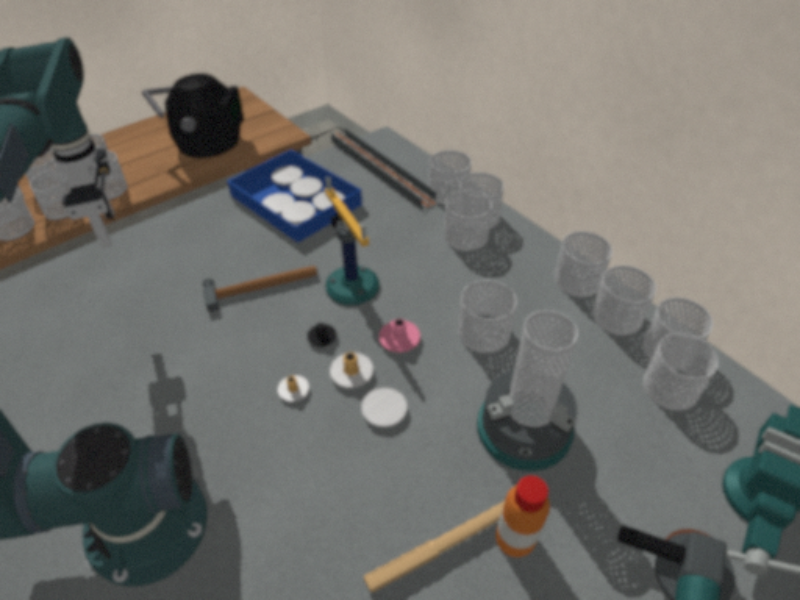

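The top view shows the cap at (369,350), blank at (422,351), the yellow bar from (197,260) to (303,282) and the tube rim around (537,250). The side view confirms the cap (351,370) has a brass nipple, with the tube rim at about (549,335) and the stand foot at (352,285).

```bash
sed -i 's/^from plant/from scipy.spatial.transform import Rotation as Ro\nfrom plant/; s/np.array(s\["rotation"\])/R(s)/g' h.py
cat >> h.py <<'E'
def R(s): return Ro.from_quat(np.array(s["rotation"]),scalar_first=True).as_matrix()
def blobs(s,lo,hi,amin=20):
    m=cv2.inRange(cv2.cvtColor(s["color"],cv2.COLOR_BGR2HSV),np.array(lo),np.array(hi))
    n,_,st,c=cv2.connectedComponentsWithStats(m); 
    return m,[(c[i],st[i]) for i in range(1,n) if st[i,4]>=amin]
E
python3 - <<'E'
from h import *
import pickle
T=pickle.load(open("top.pkl","rb"));S=pickle.load(open("side.pkl","rb"))
m,b=blobs(T,(0,0,200),(180,60,255),60)
for c,st in b: print("white",c,st,onz(T,*c,.016))
m,b=blobs(T,(18,120,120),(35,255,255),60)
for c,st in b:
    print("yel",c,st)
m2,b2=blobs(T,(5,80,60),(25,255,230),8)
for c,st in b2: print("brass",c,st,onz(T,*c,.054))
p=cv2.findNonZero(m);(c,wh,a)=cv2.minAreaRect(p);q=cv2.boxPoints(((c),wh,a));P=np.array([onz(T,*x,.209) for x in q]);print(P,P.mean(0))
# tube: foot disc fit not done; click
k=.64
for uv in [(537,250)]:
    print(tri(T,(537*k,250*k),S,(549*k,335*k)))
m,b=blobs(T,(75,70,40),(100,255,200),100)
for c,st in b: print("teal",c,st,onz(T,*c,.01))
# 'rim-centred crops
c1=cv2.resize(T["color"][135:205,290:375],None,fx=5,fy=5,interpolation=2)
c2=cv2.resize(S["color"][190:310,295:380],None,fx=4,fy=4,interpolation=2)
o=np.zeros((480,425+340,3),np.uint8);o[:350,:425]=c1;o[:,425:]=c2;cv2.imwrite("pics/tube.png",o)
E
```

```text
white [ 80.80079681 137.7749004 ] [ 69 126  25  25 502] [0.71828891 0.56158226 0.016     ]
white [ 40.02739726 142.89778714] [ 17 129  48  29 949] [0.69886308 0.69227185 0.016     ]
white [ 69.29101019 169.75254866] [  44  155   52   31 1079] [0.61380159 0.59483386 0.016     ]
white [324.89333333 164.53333333] [321 156   8  16  75] [ 0.64691091 -0.2284585   0.016     ]
white [233.66666667 222.91129032] [223 211  25  26 372] [0.45343825 0.06073273 0.016     ]
white [269.4893617  224.21276596] [257 212  26  26 517] [ 0.45169238 -0.05415471  0.016     ]
white [222.68783069 258.15343915] [215 250  18  18 189] [0.3404137  0.09323737 0.016     ]
yel [160.43401015 173.29949239] [127 164  67  19 394]
brass [13.38271605 69.30864198] [ 0 68 34  4 81] [0.92541217 0.76626312 0.054     ]
brass [70.30612245 70.78571429] [50 69 42  4 98] [0.92483866 0.58685789 0.054     ]
brass [123.10666667  71.82666667] [107  71  30   3  75] [0.92508684 0.41975361 0.054     ]
brass [ 5.05 75.1 ] [ 0 74 12  3 20] [0.90630502 0.79170526 0.054     ]
brass [47.95098039 75.92156863] [ 27  74  42   4 102] [0.90684316 0
[... 1342 characters left out ...]
  33  46 162] [ 0.60375552 -0.18783477  0.01      ]
teal [337.24576271 164.41525424] [332 157  11  16 118] [ 0.64868847 -0.26899235  0.01      ]
teal [176.45493562 166.81545064] [160 161  31  14 233] [0.63087367 0.25068823 0.01      ]
teal [466.43836806 202.61458333] [ 443  172   46   61 1152] [ 0.53398945 -0.67975123  0.01      ]
teal [171.55699482 187.79792746] [154 179  36  18 386] [0.56247214 0.26462396 0.01      ]
teal [510.69565217 255.52795031] [510 209   2 112 161] [ 0.3698858  -0.81637884  0.01      ]
teal [ 39.25641026 359.71333333] [   0  329   88   55 1950] [0.00924019 0.6663469  0.01      ]
teal [238.09411765 361.83882353] [218 335  61  49 850] [0.01535929 0.03685693 0.01      ]
```

View pics/tube.png

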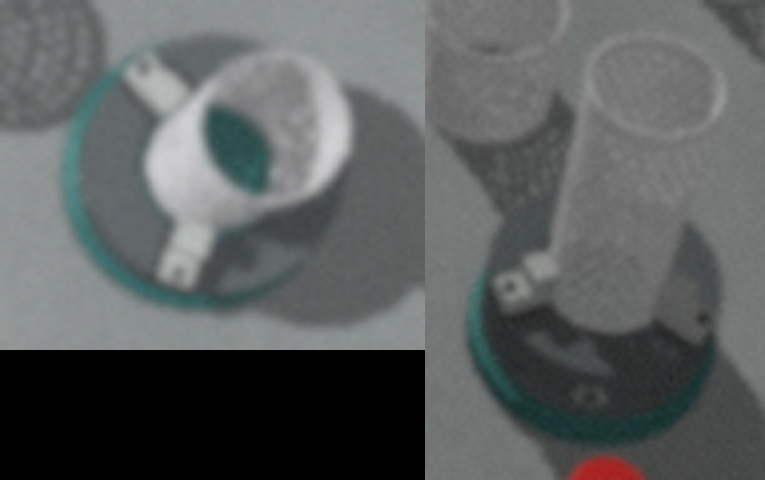

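The crop shows the tube rim centred at about (345,160) in the top picture and (353,211) in the side picture.

```bash
cat >> h.py <<'E'
def go(P):
    st=env.state();M=Ro.from_quat(st["tool_rot"],scalar_first=True).as_matrix()
    d=M.T@(np.array(P)-st["ee_pos"])*100;print("t",st["t"],"pos",st["ee_pos"].round(4),"tool-cm",d.round(2),"yang closing",np.degrees(np.arctan2(M[1,1],M[0,1])).round(1),"force",st["ft_force"].round(1),"j",st["joints"].round(2)); return d
E
python3 - <<'E'
from h import *
import pickle
T=pickle.load(open("top.pkl","rb"));S=pickle.load(open("side.pkl","rb"))
print("tube",tri(T,(345.4,160.4),S,(353,211.5)))
m,b=blobs(S,(5,80,60),(25,255,230),8)
for c,st in b: 
    if 200<c[1]<260:print(c,st,onz(S,*c,.045))
m,b=blobs(T,(18,120,120),(35,255,255),200);p=cv2.findNonZero(m[150:200,110:210])+np.array([110,150])
c,wh,a=cv2.minAreaRect(p.astype(np.float32));q=cv2.boxPoints((c,wh,a));P=np.array([onz(T,*x,.205) for x in q]);print("bar",P,P.mean(0))
go((.453,.055,.22))
E
```

```text
tube (array([ 0.63160128, -0.2473885 ,  0.27103115]), np.float64(0.0010932100359810051))
[224.14285714 233.04395604] [220 226   9  14  91] [0.44646145 0.04320201 0.045     ]
[186.78947368 245.76315789] [184 241   6  10  38] [0.33340522 0.07034213 0.045     ]
bar [[0.60053104 0.35438258 0.205     ]
 [0.62007738 0.3508596  0.205     ]
 [0.58392837 0.16411352 0.205     ]
 [0.56443871 0.16775146 0.205     ]] [0.59224387 0.25927679 0.205     ]
t 0.1 pos [0.181  0.5189 0.2234] tool-cm [-40.96 -34.84   0.4 ] yang closing 70.8 force [ 0.1 -0.8  0.1] j [ 1.13  0.09  1.37  0.    1.68 -0.1 ]
```

Emit:
apply_moves(
  deltas="-2.5 -2.1 0 0 -1;-2.5 -2.1 0 0 -1;-2.5 -2.1 0 0 -1;-2.5 -2.1 0 0 -1;-2.5 -2.1 0 0 -1;-2.5 -2.1 0 0 -1;-2.5 -2.1 0 0 -1;-2.5 -2.1 0 0 -1;-2.5 -2.1 0 0 -1;-2.5 -2.1 0 0 -1;-2.5 -2.1 0 0 -1;-2.5 -2.1 0 0 -1",
)

```text
t: 1.1
ee_pos: [0.3817, 0.181, 0.2241]
tool_rot: [-0.0, 0.167, 0.986, -0.0]
ft_force: [0.4, 0.4, -0.2]
gripper_width: 0.996
gripper_force: 0.0
```

Emit:
apply_moves(
  deltas="-2.5 -2.2 0 0 -1;-2.5 -2.2 0 0 -1;-2.5 -2.2 0 0 -1;-2 -1.8 0 0 -1;-1.4 -1.2 0 0 -1;0 0 0 0 -1;0 0 0 0 -1",
)

```text
t: 1.68
ee_pos: [0.4525, 0.0555, 0.2238]
tool_rot: [-0.001, 0.168, 0.986, 0.0]
ft_force: [0.3, -0.7, -0.1]
gripper_width: 1.001
gripper_force: 0.0
```

```bash
python3 - <<'E'
from h import *
import pickle
s=eyes.snapshot("wrist");pickle.dump(s,open("w1.pkl","wb"));cv2.imwrite("pics/w1.png",s["color"])
go((.453,.055,.1))
print(s["eye"],R(s).round(3))
E
```

```text
t 1.7333 pos [0.4523 0.0562 0.224 ] tool-cm [-0.13 -0.1  12.4 ] yang closing 70.7 force [-0.1  0.7  0. ] j [-0.   -0.12  1.58  0.    1.69 -1.24]
[0.3890379  0.0786412  0.38441882] [[ 0.33   0.917  0.223]
 [ 0.944 -0.32  -0.078]
 [-0.001  0.236 -0.972]]
```

View pics/w1.png

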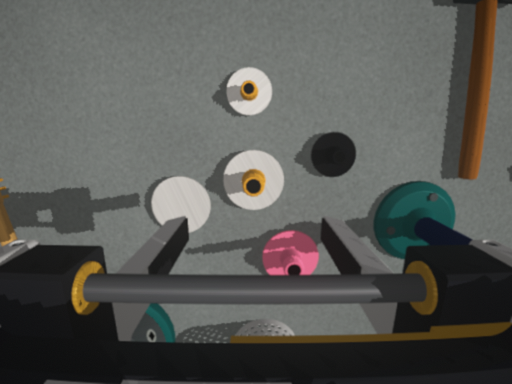

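The wrist view shows the cap's flange centred at (253,180) with its nipple end ring at (254,185). The blank is at (181,205) and the pink look-alike at (291,256).

```bash
python3 - <<'E'
from h import *
import pickle
s=pickle.load(open("w1.pkl","rb"))
m,b=blobs(s,(0,0,185),(180,50,255),300)
m[:]=cv2.inRange(cv2.cvtColor(s["color"],cv2.COLOR_BGR2HSV),(0,0,170),(180,50,255))
cs,_=cv2.findContours(m,cv2.RETR_EXTERNAL,2)
for c in cs:
    if cv2.contourArea(c)>800:
        e=cv2.fitEllipse(cv2.convexHull(c));print(e,onz(s,*e[0],.016))
m,b=blobs(s,(10,120,90),(30,255,255),30)
for c,st in b: print(c,st,onz(s,*c,.054))
m=cv2.inRange(s["color"][172:197,240:270],(0,0,0),(70,70,70));M=cv2.moments(m);print(M["m10"]/M["m00"]+240,M["m01"]/M["m00"]+172,onz(s,M["m10"]/M["m00"]+240,M["m01"]/M["m00"]+172,.054))
E
```

```text
((180.78392028808594, 204.1824188232422), (54.87316131591797, 58.90550231933594), 118.33324432373047) [ 0.45263845 -0.05472868  0.016     ]
((253.37744140625, 179.5021209716797), (59.10942459106445, 59.451271057128906), 79.09996795654297) [0.45309169 0.05467846 0.016     ]
((248.94970703125, 90.77593994140625), (45.02033615112305, 47.33180618286133), 175.9445343017578) [0.34085732 0.0878674  0.016     ]
[483.52305825  92.48543689] [ 468    0   29  179 1648] [0.43630934 0.35679823 0.054     ]
[248.91256831  90.97814208] [241  81  17  19 183] [0.34602459 0.08680013 0.054     ]
[253.32       180.50571429] [242 169  23  27 350] [0.44765964 0.05666323 0.054     ]
[  5.2027027  231.24662162] [  0 209  17  37 296] [ 0.40088755 -0.29075964  0.054     ]
[ 82.36714286 284.85571429] [ 71 261  31  53 700] [ 0.50930763 -0.22240304  0.054     ]
[432.25925926 290.40123457] [424 265  13  48 162] [0.68246457 0.24599207 0.054     ]
253.06666666666666 185.93333333333334 [0.45407151 0.05408332 0.054     ]
```

Emit:
apply_moves(
  deltas="-0.12 -0.11 2.5 0 -0.3;0 0 3 0 -0.3;0 0 3 0 -0.3;0 0 3 0 -0.3;0 0 2.8 0 -0.3;0 0 2 0 -0.3;0 0 1.2 0 -0.3;0 0 0.7 0 -0.3;0 0 0 0 -0.3;0 0 0 0 -0.3",
)

```text
t: 2.57
ee_pos: [0.4535, 0.0553, 0.0429]
tool_rot: [0.0, 0.166, 0.986, 0.0]
ft_force: [-0.5, 0.1, 0.6]
gripper_width: 0.648
gripper_force: 0.0
```

Emit:
apply_moves(
  deltas="0 0 0 0 0.2;0 0 0 0 0.5;0 0 0 0 1;0 0 0 0 1;0 0 0 0 1;0 0 0 0 1;0 0 0 0 1",
  grip_force=30,
)

```text
t: 3.15
ee_pos: [0.4537, 0.0541, 0.0429]
tool_rot: [0.0, 0.167, 0.986, -0.0]
ft_force: [-0.6, -1.0, 2.7]
gripper_width: 0.292
gripper_force: 30.0
```

```bash
python3 -c "
from h import *
go((.6316,-.2474,.33))"
```

```text
t 3.15 pos [0.4537 0.0541 0.0429] tool-cm [-26.75 -22.61 -28.68] yang closing 70.8 force [-0.6 -1.   2.7] j [-0.   -0.01  1.84 -0.    1.31 -1.24]
```

Emit:
apply_moves(
  deltas="0 0 -1 0 1;0 0 -2 0 1;0 0 -3 0 1;0 0 -3.2 0 1;0 0 -3.2 0 1;0 0 -3.2 0 1;0 0 -3.2 0 1;0 0 -3.2 0 1;-1 -0.5 -3.2 0 1;-2 -1 -3 0 1;-2.5 -1.2 -2 0 1;-2.8 -1.3 -1 0 1",
)

```text
t: 4.15
ee_pos: [0.5193, -0.0106, 0.3589]
tool_rot: [0.003, 0.166, 0.986, 0.001]
ft_force: [0.8, 0.5, -2.5]
gripper_width: 0.29
gripper_force: 30.0
```

Emit:
apply_moves(
  deltas="-2.8 -1.3 -0.4 0 1;-2.8 -1.3 0 0 1;-2.8 -1.3 0 0 1;-2.8 -1.3 0 0 1;-2.8 -1.3 0 0 1;-2.8 -1.3 0 0 1;-2 -1 0 0 1;-1.2 -0.5 0 0 1;0 0 0 0 1;0 0 0 0 1;0 0 0 0 1",
)

```text
t: 5.07
ee_pos: [0.6764, -0.1635, 0.3583]
tool_rot: [-0.001, 0.167, 0.986, 0.0]
ft_force: [-0.5, 0.2, -2.7]
gripper_width: 0.296
gripper_force: 30.0
```

```bash
python3 - <<'E'
from h import *
import pickle
s=eyes.snapshot("wrist");pickle.dump(s,open("w2.pkl","wb"));cv2.imwrite("pics/w2.png",s["color"])
go((.6316,-.2474,.33));print(s["eye"],proj(s,(.6316,-.2474,.271)))
E
```

```text
t 5.1167 pos [ 0.6763 -0.1633  0.359 ] tool-cm [ 1.46 -9.42  2.89] yang closing 70.8 force [-0.8  0.2 -3.2] j [-0.32  0.47  0.63  0.    2.04 -1.55]
[ 0.61276599 -0.14064349  0.5188618 ] (np.float64(154.22266209732345), np.float64(186.4660007197163))
```

View pics/w2.png

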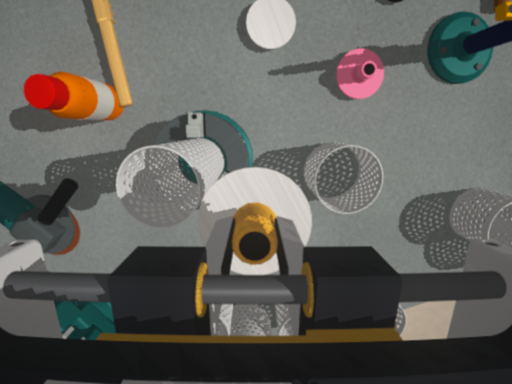

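The tube's rim is in view at about x 117–204, y 146–226, with the cap held level beside it. I'll zoom in to pick rim points.

```bash
python3 - <<'E'
from h import *
import pickle
s=pickle.load(open("w2.pkl","rb"))
cv2.imwrite("pics/w2c.png",cv2.resize(s["color"][135:235,105:235],None,fx=6,fy=6,interpolation=2))
E
```

```text
(no output)
```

View pics/w2c.png

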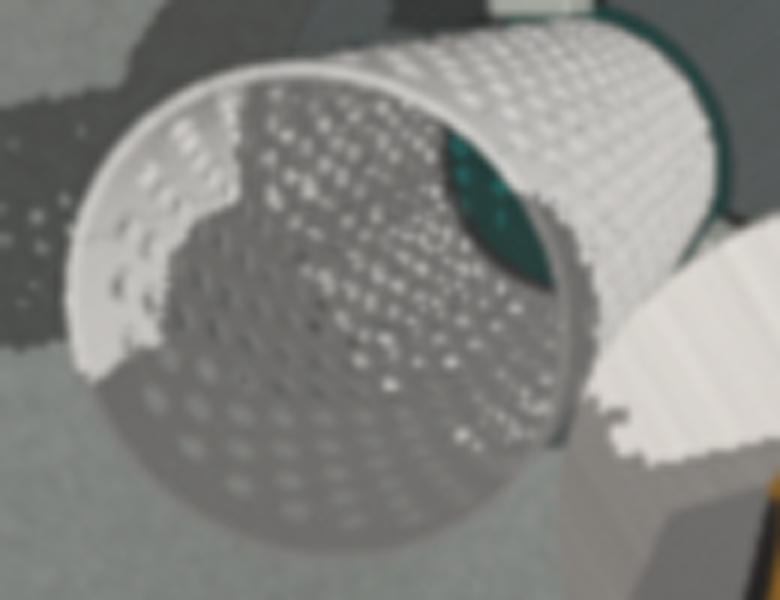

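The rim's outer edge in the crop runs through (66,275), (290,62), (345,555) and about (575,330).

```bash
python3 - <<'E'
from h import *
import pickle
s=pickle.load(open("w2.pkl","rb"))
p=np.array([(66,275),(110,170),(200,87),(290,62),(95,385),(160,470),(240,530),(345,555),(440,530),(530,460),(575,330)],float)
p=(p+.5)/6-.5+[105,135]
for z in (.26,.265,.27,.275,.28):
    q=np.array([onz(s,*x,z) for x in p])
    A=np.c_[2*q[:,:2],np.ones(len(q))];x=np.linalg.lstsq(A,(q[:,:2]**2).sum(1),rcond=None)[0]
    r=np.sqrt(x[2]+x[:2]@x[:2]);print(z,x[:2].round(4),(r*1e3).round(1),((np.linalg.norm(q[:,:2]-x[:2],axis=1)-r)*1e3).round(1))
T=pickle.load(open("top.pkl","rb"))
print(onz(T,345.4,160.4,.265),onz(T,345.4,160.4,.275))
e=cv2.fitEllipse(p.astype(np.float32));S=pickle.load(open("side.pkl","rb"))
print(e,tri(s,e[0],S,(353,211.5)),tri(s,e[0],T,(345.4,160.4)))
E
```

```text
0.26 [ 0.6344 -0.2486] 41.4 [ 1.6 -0.5 -0.4 -0.2  0.1 -1.1 -0.1  0.5 -0.4  0.   0.5]
0.265 [ 0.634  -0.2465] 40.6 [ 1.6 -0.5 -0.4 -0.2  0.1 -1.  -0.1  0.5 -0.4  0.   0.5]
0.27 [ 0.6335 -0.2444] 39.8 [ 1.5 -0.5 -0.4 -0.2  0.1 -1.  -0.1  0.4 -0.4  0.   0.5]
0.275 [ 0.6331 -0.2423] 39.0 [ 1.5 -0.5 -0.4 -0.2  0.1 -1.  -0.1  0.4 -0.4  0.   0.4]
0.28 [ 0.6327 -0.2403] 38.2 [ 1.5 -0.5 -0.4 -0.2  0.1 -1.  -0.1  0.4 -0.4  0.   0.4]
[ 0.63192702 -0.24809715  0.265     ] [ 0.63074086 -0.24625753  0.275     ]
((158.524658203125, 185.75784301757812), (78.61043548583984, 86.10343933105469), 125.72771453857422) (array([ 0.63354508, -0.24548413,  0.26769409]), np.float64(0.0024903274179425825)) (array([ 0.6334354 , -0.25013468,  0.25416265]), np.float64(0.00044930103873113997))
```

Emit:
apply_moves(
  deltas="0.2 -1.2 0 0 1;0.3 -2 0 0 1;0.3 -2.2 0 0 1;0.3 -2 1 0 1;0.27 -1.83 1 0 1;0 0 1 0 1;0 0 0.5 0 1;0 0 0 0 1;0 0 0 0 1;0 0 0 0 1",
)

```text
t: 5.95
ee_pos: [0.6337, -0.2463, 0.3247]
tool_rot: [0.001, 0.167, 0.986, -0.0]
ft_force: [-0.1, -0.2, -3.2]
gripper_width: 0.292
gripper_force: 30.0
```

```bash
python3 - <<'E'
from h import *
import pickle
a=eyes.snapshot("side");b=eyes.snapshot("wrist");pickle.dump((a,b),open("ab.pkl","wb"))
go((.633,-.246,.313))
c1=cv2.resize(a["color"][170:270,300:400],None,fx=4,fy=4,interpolation=2)
c2=cv2.resize(b["color"][100:300,150:350],None,fx=2,fy=2,interpolation=2)
cv2.imwrite("pics/fit.png",np.hstack([c1,c2]))
E
```

```text
t 6.05 pos [ 0.6339 -0.2464  0.3247] tool-cm [0.1  0.01 1.17] yang closing 70.8 force [-0.2 -0.3 -3.9] j [-0.45  0.4   0.79  0.    1.95 -1.69]
```

View pics/fit.png

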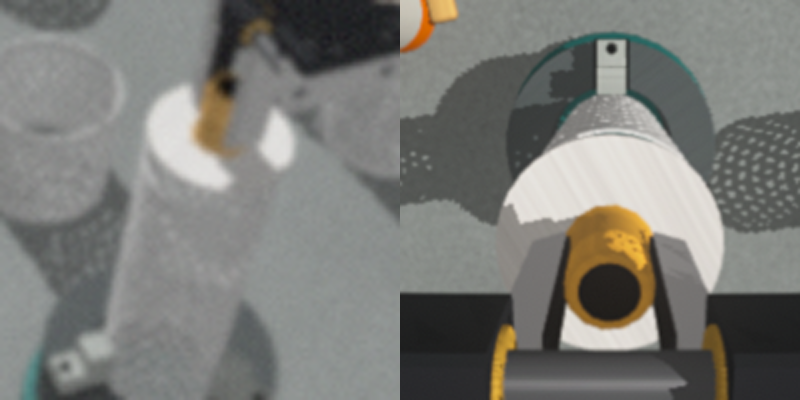

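The cap hangs a little above the mouth, centred on the tube laterally in both views. I'll lower it slowly, watching the force.

Emit:
apply_moves(
  deltas="0.08 0 0.4 0 1;0 0 0.4 0 1;0 0 0.3 0 1;0 0 0.2 0 1;0 0 0.2 0 1;0 0 0 0 1",
)

```text
t: 6.55
ee_pos: [0.6326, -0.2466, 0.3075]
tool_rot: [-0.001, 0.167, 0.986, 0.0]
ft_force: [0.2, 0.2, -4.0]
gripper_width: 0.287
gripper_force: 30.0
```

Emit:
apply_moves(
  deltas="0 0 0.2 0 1;0 0 0.2 0 1;0 0 0.2 0 1;0 0 0 0 1",
)

```text
t: 6.88
ee_pos: [0.6328, -0.2467, 0.3036]
tool_rot: [0.001, 0.167, 0.986, -0.0]
ft_force: [0.2, 0.5, 0.7]
gripper_width: 0.29
gripper_force: 30.0
```

Emit:
apply_moves(
  deltas="0 0 0.2 0 1;0 0 0 0 1;0 0 0 0 1",
)

```text
t: 7.13
ee_pos: [0.6328, -0.2467, 0.3036]
tool_rot: [0.002, 0.167, 0.986, -0.001]
ft_force: [-0.7, 0.6, 5.1]
gripper_width: 0.295
gripper_force: 30.0
```

```bash
python3 - <<'E'
from h import *
go((.633,-.246,.3));st=env.state();print(st["wrist_torque"],st["ft_force"])
a=eyes.snapshot("side");b=eyes.snapshot("wrist")
c1=cv2.resize(a["color"][180:250,310:390],None,fx=5,fy=5,interpolation=2)
c2=cv2.resize(b["color"][120:260,185:345],None,fx=2.5,fy=2.5,interpolation=2)
cv2.imwrite("pics/fit2.png",np.hstack([c1,c2]))
E
```

```text
t 7.1333 pos [ 0.6328 -0.2467  0.3036] tool-cm [0.01 0.07 0.36] yang closing 70.8 force [-0.7  0.6  5.1] j [-0.46  0.39  0.85  0.    1.9  -1.69]
[ 0.10305097  0.30708299 -0.03340115] [-0.70174537  0.57965202  5.05761334]
```

View pics/fit2.png

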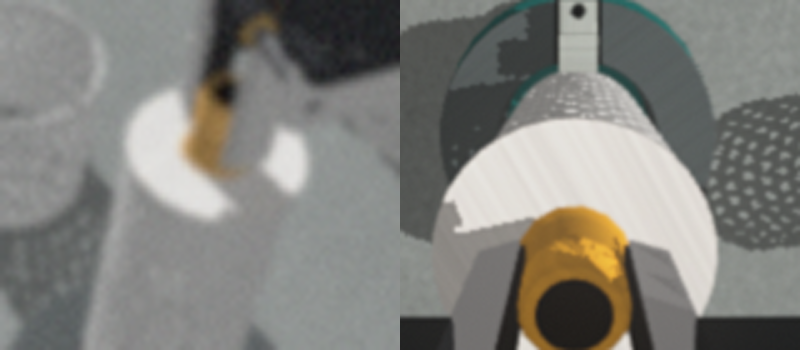

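Emit:
apply_moves(
  deltas="0 0 -0.25 0 1;0 0.2 0 0 1;0 0.15 0 0 1;0 0.1 0 0 1;0 0 0 0 1",
)

```text
t: 7.65
ee_pos: [0.6343, -0.2432, 0.3036]
tool_rot: [0.001, 0.168, 0.986, -0.001]
ft_force: [-0.5, -3.7, 1.9]
gripper_width: 0.292
gripper_force: 30.0
```

Emit:
apply_moves(
  deltas="0 0.15 0 0 1;0 0 0 0 1",
)

```text
t: 7.82
ee_pos: [0.6343, -0.2429, 0.3036]
tool_rot: [0.0, 0.168, 0.986, -0.002]
ft_force: [-2.1, -5.3, 4.0]
gripper_width: 0.289
gripper_force: 30.0
```

Pushing 1.5 mm more sideways moved it only 0.3 mm, so the spigot is against the bore wall. The cap is in and seated with TCP z 0.3036. I'll re-centre, release and rise.

Emit:
apply_moves(
  deltas="0 -0.2 0 0 1;0 -0.2 0 0 1;0 0 0 0 1;0 0 0 0 0.4;0 0 0 0 0.2;0 0 0 0 0;0 0 0 0 -0.2;0 0 0 0 -0.2;0 0 0 0 -0.2",
)

```text
t: 8.57
ee_pos: [0.6333, -0.2449, 0.3024]
tool_rot: [-0.001, 0.167, 0.986, 0.0]
ft_force: [-0.2, 0.1, -0.4]
gripper_width: 0.591
gripper_force: 0.0
```

Emit:
apply_moves(
  deltas="0 0 -0.5 0 -0.2;0 0 -1 0 -0.2;0 0 -2 0 -0.2;0 0 -2 0 -0.2;0 0 -2 0.1 -0.2;0 0 -1 0.119 -0.2;0 0 -0.5 0.119 -0.2;0 0 0 0.119 -0.2;0 0 0 0.119 -0.2;0 0 0 0.119 -0.2;0 0 0 0.119 -0.2;0 0 0 0.119 -0.2",
)

```text
t: 9.57
ee_pos: [0.6334, -0.2449, 0.3934]
tool_rot: [0.0, 0.595, 0.804, 0.0]
ft_force: [0.5, 0.4, 0.3]
gripper_width: 0.599
gripper_force: 0.0
```

Emit:
apply_moves(
  deltas="0 0 0 0.119 -0.2;0 0 0 0.119 -0.2;0 0 0 0.119 -0.2;0 0 0 0.119 -0.2;0 0 0 0.019 -0.2;0 0 0 0 -0.2",
)

```text
t: 10.07
ee_pos: [0.6334, -0.2449, 0.3933]
tool_rot: [0.0, 0.771, 0.636, 0.0]
ft_force: [-0.4, 0.1, 0.5]
gripper_width: 0.6
gripper_force: 0.0
```

```bash
python3 - <<'E'
from h import *
import pickle
go((.592,.259,.38))
s=eyes.snapshot("wrist");pickle.dump(s,open("w3.pkl","wb"))
m,b=blobs(s,(10,120,90),(30,255,255),30)
for c,st in b: print(c,st,onz(s,*c,.31))
E
```

```text
t 10.0667 pos [ 0.6334 -0.2449  0.3933] tool-cm [ 48.68 -13.64   1.32] yang closing -11.0 force [-0.4  0.1  0.5] j [-0.45  0.45  0.59  0.    2.1  -0.26]
[64.41509434 19.69811321] [ 54  12  19  16 159] [ 0.50719961 -0.05636131  0.31      ]
[254.25633383 194.72578241] [240 179  30  38 671] [ 0.63613698 -0.23618264  0.31      ]
[133.41484375 224.73125   ] [  78  218  120   15 1280] [ 0.51542724 -0.24360057  0.31      ]
[169.4245283  253.33018868] [162 243  17  23 106] [ 0.54217804 -0.27921249  0.31      ]
[147.85163776 288.53949904] [140 262  21  54 519] [ 0.50896968 -0.31385394  0.31      ]
[361.         288.66740088] [349 262  20  54 454] [ 0.72595916 -0.3555355   0.31      ]
[322.55559744 336.04937806] [ 153  325  305   19 2653] [ 0.67957194 -0.40666898  0.31      ]
```

Emit:
apply_moves(
  deltas="2 -0.5 0 0 -0.2;3.5 -1 0 0 -0.2;3.8 -1.1 0 0 -0.2;3.8 -1.1 0 0 -0.2;3.8 -1.1 0 0 -0.2;3.8 -1.1 0 0 -0.2;3.8 -1.1 0 0 -0.2;3.8 -1.1 0 0 -0.2;3.8 -1.1 0 0 -0.2;3.8 -1.1 0 0 -0.2;3 -1 0 0 -0.2;1.5 -1 0 0 -0.2",
)

```text
t: 11.12
ee_pos: [0.5896, 0.1791, 0.3925]
tool_rot: [-0.001, 0.77, 0.638, 0.0]
ft_force: [-0.2, 0.3, 0.6]
gripper_width: 0.605
gripper_force: 0.0
```

Emit:
apply_moves(
  deltas="1 -1 0 0 -0.2;0 -0.6 0 0 -0.2;0 0 0 0 -0.2;0 0 0 0 -0.2;0 0 0 0 -0.2",
)

```text
t: 11.53
ee_pos: [0.5767, 0.1867, 0.3933]
tool_rot: [0.0, 0.773, 0.635, 0.0]
ft_force: [0.6, 1.0, 0.7]
gripper_width: 0.599
gripper_force: 0.0
```

```bash
python3 - <<'E'
from h import *
import pickle
go((.592,.259,.205))
s=eyes.snapshot("wrist");pickle.dump(s,open("w4.pkl","wb"));cv2.imwrite("pics/w4.png",s["color"])
m,b=blobs(s,(18,120,90),(35,255,255),30)
for c,st in b: print(c,st,onz(s,*c,.209))
E
```

```text
t 11.5333 pos [0.5767 0.1867 0.3933] tool-cm [ 7.39  0.08 18.83] yang closing -11.2 force [0.6 1.  0.7] j [ 0.22  0.25  0.85 -0.    2.04  0.41]
[256.49167438 116.31221092] [ 249   34   15  166 2162] [0.59655144 0.26816028 0.209     ]
[154.39240506 230.25316456] [148 226  13  12  79] [0.43051036 0.14777802 0.209     ]
[148.06839187 288.69500924] [140 262  22  54 541] [0.3947638  0.06136428 0.209     ]
[360.27539062 288.48828125] [348 262  21  54 512] [0.70014088 0.00206131 0.209     ]
[322.95818313 336.21413122] [ 153  325  305   19 2774] [ 0.63587411 -0.07098667  0.209     ]
```

View pics/w4.png

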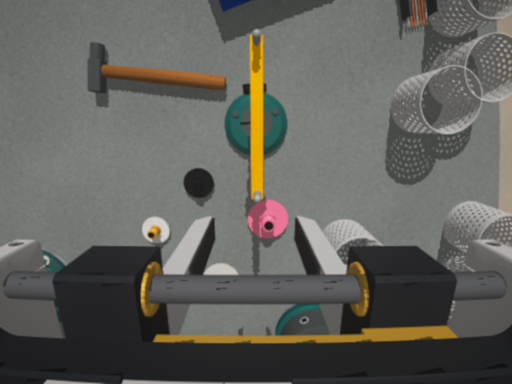

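The bar lies vertical in the image, from (257,33) to (258,200), along the tool's x. The knob is at (255,88) and the stand foot at (256,122).

```bash
python3 - <<'E'
from h import *
import pickle
s=pickle.load(open("w4.pkl","rb"))
m,_=blobs(s,(18,120,90),(35,255,255));ys,xs=np.nonzero(m[:215,240:275]);xs=xs+240
pts=[]
for y in range(50,185,5): 
    q=xs[ys==y]; pts.append(onz(s,q.mean(),y,.209))
P=np.array(pts);d=P[-1]-P[0];c=P.mean(0)
v=np.linalg.svd(P[:,:2]-c[:2])[2][0];print("angle",np.degrees(np.arctan2(v[1],v[0])),c,"w",len(xs)/len(set(ys)))
e1=onz(s,xs[ys<45].mean(),ys.min(),.209);e2=onz(s,xs[ys>190].mean(),ys.max(),.209);print(ys.min(),ys.max(),e1,e2,(e1+e2)/2,np.linalg.norm(e1-e2))
# pegs tops: near row195?, use (257,35)->z .239
print(onz(s,257,34,.239),onz(s,258,195,.239))
g=(e1+e2)/2; g[:2]=c[:2]+v*(v@(g[:2]-c[:2]));print(g);go((g[0],g[1],.203))
E
```

```text
angle -100.84031051924742 [0.59663309 0.26849683 0.209     ] w 13.024096385542169
34 199 [0.61395593 0.36045755 0.209     ] [0.57698975 0.16446437 0.209     ] [0.59547284 0.26246096 0.209     ] 0.19944880696123626
[0.61290408 0.351071   0.239     ] [0.58051278 0.17693497 0.239     ]
[0.59547713 0.26246014 0.209     ]
t 11.5833 pos [0.5768 0.1867 0.3931] tool-cm [ 7.8   0.35 19.01] yang closing -11.2 force [-0.4 -0.   0. ] j [ 0.22  0.25  0.85 -0.    2.04  0.41]
```

Emit:
apply_moves(
  deltas="1 0.1 0 0 -0.2;2 0.1 0 0 -0.2;2.3 0.1 0 0 -0.2;1.7 0.05 1 0 -0.2;0.8 0 2 0 -0.2;0 0 3 0 -0.2;0 0 3 0 -0.2;0 0 3 0 -0.2;0 0 3 0 -0.2;0 0 2 0 -0.2;0 0 1 0 -0.2;0 0 0.7 0 -0.2",
)

```text
t: 12.58
ee_pos: [0.5941, 0.2639, 0.2031]
tool_rot: [-0.001, 0.772, 0.636, -0.002]
ft_force: [0.2, 0.3, 0.1]
gripper_width: 0.6
gripper_force: 0.0
```

Emit:
apply_moves(
  deltas="0 0 0.3 0 -0.2;0 0 0 0 0;0 0 0 0 0.2",
)

```text
t: 12.83
ee_pos: [0.5956, 0.2644, 0.2048]
tool_rot: [0.001, 0.772, 0.636, 0.001]
ft_force: [0.4, 0.6, 0.5]
gripper_width: 0.497
gripper_force: 0.0
```

```bash
python3 - <<'E'
from h import *
go((.5955,.2625,.203))
s=eyes.snapshot("wrist")
m,_=blobs(s,(18,120,90),(35,255,255));ys,xs=np.nonzero(m[:200,200:310]);xs=xs+200
P=np.array([onz(s,np.median(xs[ys==y]),y,.209) for y in sorted(set(ys)) if (ys==y).sum()>10])
v=np.linalg.svd(P[:,:2]-P[:,:2].mean(0))[2][0];print(np.degrees(np.arctan2(*v[::-1])),P.mean(0),len(P))
p=env.state()["ee_pos"];n=np.array([-v[1],v[0]]);print("offset mm",(P[:,:2].mean(0)-p[:2])@n*1e3,n)
E
```

```text
t 12.8333 pos [0.5956 0.2644 0.2048] tool-cm [-0.18  0.02  0.18] yang closing -11.1 force [0.4 0.6 0.5] j [0.33 0.32 1.14 0.   1.68 0.52]
79.99702623671777 [0.60688241 0.32343343 0.209     ] 111
offset mm -0.8004216678128198 [-0.98479874  0.17369929]
```

Emit:
apply_moves(
  deltas="-0.18 0.08 0 0 0.5;0 0 0 0 0.7;0 0 0 0 1;0 0 0 0 1;0 0 0 0 1;0 0 0 0 1",
  grip_force=10,
)

```text
t: 13.38
ee_pos: [0.5953, 0.2622, 0.2035]
tool_rot: [0.0, 0.772, 0.636, 0.0]
ft_force: [-0.5, 0.2, 2.4]
gripper_width: 0.17
gripper_force: 10.0
```

Emit:
apply_moves(
  deltas="0 0 0 0 1;0 0 0 0 1",
  grip_force=45,
)

```text
t: 13.55
ee_pos: [0.5953, 0.2623, 0.2035]
tool_rot: [0.0, 0.772, 0.636, 0.0]
ft_force: [-1.4, 0.4, 2.6]
gripper_width: 0.168
gripper_force: 45.0
```

```bash
python3 -c "
from h import *
s=env.state();print(s['ee_pos'],s['ft_force'],s['wrist_torque'],s['gripper_width'],s['gripper_force'])
M=Ro.from_quat(s['tool_rot'],scalar_first=True).as_matrix();print('tool F',M.T@s['ft_force'],M.T@s['wrist_torque'])"
```

```text
[0.59526142 0.26225953 0.20347779] [-1.39701047  0.38295195  2.59649894] [-0.03286131  0.23349365  0.05457322] 0.16801777280441854 44.998447727411985
tool F [ 0.10927659 -1.44334933 -2.59709425] [ 0.22289122 -0.07698041 -0.05450605]
```

Emit:
apply_moves(
  deltas="0 0 -0.2 0 1;0 0 -0.3 0 1;0 0 -0.4 0 1;0 0 -0.4 0 1;0 0 -0.4 0 1;0 0 -0.3 0 1;0 0 -0.1 0 1;0 0 0 0 1",
)

```text
t: 14.22
ee_pos: [0.5953, 0.2622, 0.2246]
tool_rot: [0.0, 0.772, 0.636, 0.0]
ft_force: [-0.2, 0.1, -5.5]
gripper_width: 0.167
gripper_force: 45.0
```

```bash
python3 -c "
from h import *
s=env.state();print(s['ee_pos'],s['ft_force'],s['gripper_width'],s['gripper_force'])
M=Ro.from_quat(s['tool_rot'],scalar_first=True).as_matrix();print('tool F',M.T@s['ft_force'],M.T@s['wrist_torque'])"
```

```text
[0.59530976 0.26217253 0.22459792] [-0.24611451  0.10004934 -5.51971867] 0.1669814556809318 44.99516732990742
tool F [ 0.04887561 -0.26366372  5.51959863] [ 0.12339079 -0.10850228  0.06435169]
```

No side force so far. The target TCP z is 0.2712, so about 4.66 cm is left.

Emit:
apply_moves(
  deltas="0 0 -0.2 0 1;0 0 -0.4 0 1;0 0 -0.5 0 1;0 0 -0.5 0 1;0 0 -0.5 0 1;0 0 -0.5 0 1;0 0 -0.5 0 1;0 0 -0.5 0 1;0 0 -0.5 0 1;0 0 -0.3 0 1;0 0 -0.2 0 1;0 0 0 0 1",
)

```text
t: 15.22
ee_pos: [0.5954, 0.2622, 0.2707]
tool_rot: [0.0, 0.772, 0.636, 0.0]
ft_force: [-0.1, 1.0, -5.1]
gripper_width: 0.164
gripper_force: 45.0
```

Emit:
apply_moves(
  deltas="0 0 0 0 1;0 0 0 0 1;0 0 0 0 1",
)

```text
t: 15.47
ee_pos: [0.5951, 0.2621, 0.2694]
tool_rot: [-0.0, 0.772, 0.636, -0.0]
ft_force: [0.3, 0.4, -5.4]
gripper_width: 0.165
gripper_force: 45.0
```

```bash
python3 - <<'E'
from h import *
s=env.state();print(s['ee_pos'],s['ft_force'],s['gripper_width'],s['gripper_force'])
T=eyes.snapshot("top");S=eyes.snapshot("side")
m,b=blobs(T,(5,80,60),(25,255,230),15)
# cap check: white flange blobs near the tube, and yellow bar in both
for n,I in(("T",T),("S",S)):
    m,b=blobs(I,(0,0,190),(180,50,255),150)
    pr=np.array(proj(I,(.633,-.2455,.2767)));print(n,"expected",pr,[ (c.round(1),st) for c,st in b if np.linalg.norm(c-pr)<25])
    m,b=blobs(I,(18,120,90),(35,255,255),60);print("exp bar ends",[np.round(proj(I,(.5953+a*.188,.2622+a*.982,.2767)),1) for a in(-.1,.1)],[(c.round(1),st) for c,st in b])
E
```

```text
[0.59510225 0.26209044 0.26943215] [ 0.2522149   0.44707058 -5.41048974] 0.16454018230700876 44.99497074633837
T expected [345.24249461 159.46954829] [(array([338.2, 161. ]), array([320, 144,  40,  33, 763], dtype=int32))]
exp bar ends [array([190.1, 177.8]), array([116.6, 162.2])] [(array([171.1, 174.4]), array([155, 168,  36,  13, 212], dtype=int32))]
S expected [352.99705506 209.13514161] []
exp bar ends [array([232.7, 134.7]), array([207.8, 101.9])] [(array([225., 127.]), array([218, 115,  17,  25, 147], dtype=int32)), (array([352.9, 204.8]), array([347, 198,  13,  15,  99], dtype=int32))]
```

```bash
python3 - <<'E'
from h import *
z=[]
for i in range(12):
    eyes.snapshot("top");z.append(env.state()["ee_pos"][2])
print(np.round(z,4),np.mean(z))
S=eyes.snapshot("side");c=cv2.resize(S["color"][90:250,180:390],None,fx=3.8,fy=3.7,interpolation=2);cv2.imwrite("pics/end.png",c)
E
```

```text
[0.2697 0.2698 0.2698 0.2699 0.27   0.27   0.27   0.27   0.27   0.2701
 0.27   0.27  ] 0.26994357914746386
```

View pics/end.png

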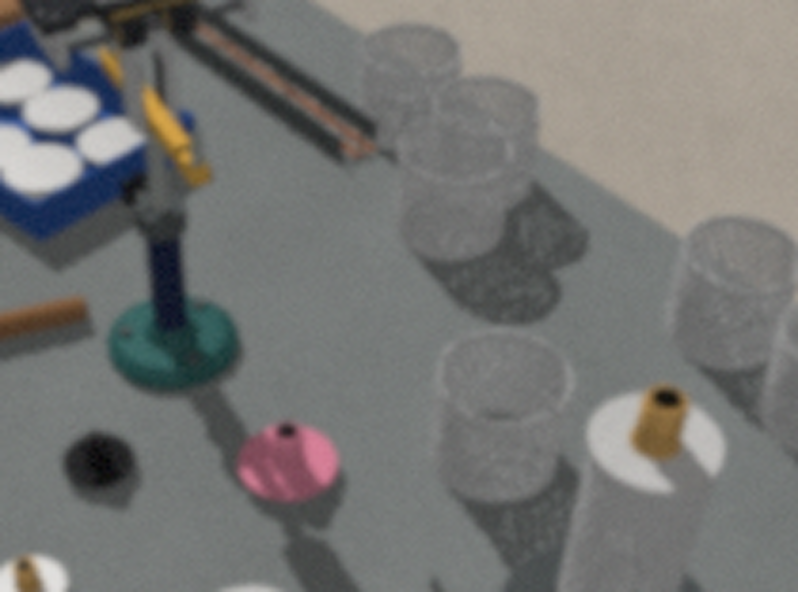

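The cap is seated flat on the tube (flange at about (655,440) in the crop), and the bar is held raised above the collar. I'll raise it the last 1.2 mm.

Emit:
apply_moves(
  deltas="0 0 -0.12 0 1;0 0 0 0 1;0 0 0 0 1;0 0 0 0 1;0 0 0 0 1;0 0 0 0 1;0 0 0 0 1;0 0 0 0 1",
)

```text
t: 16.88
ee_pos: [0.5952, 0.2621, 0.2712]
tool_rot: [-0.0, 0.772, 0.636, -0.0]
ft_force: [-0.3, -0.6, -5.4]
gripper_width: 0.163
gripper_force: 45.0
```

```bash
python3 - <<'E'
from h import *
z=[]
for i in range(8):
    eyes.snapshot("top");z.append(env.state()["ee_pos"][2])
s=env.state();print(np.round(z,4),s["ft_force"],s["gripper_width"],s["t"],s["dq"].round(4))
if abs(np.mean(z)-.2712)<.0008: print(sign_off())
E
```

```text
[0.2712 0.2712 0.2712 0.2712 0.2712 0.2712 0.2712 0.2712] [ 0.39878636  0.11490902 -6.04546335] 0.16832993787775388 17.2833 [-0.0018  0.0004 -0.0002 -0.0006  0.0008  0.0001]
the job is handed in; nothing more can be done
None
```

The end cap is seated in the tube and released. The torch rest is held steady with its bar top level with the cap's flange, to about 1 mm by arm readings, and the job was handed in at 17.3 s.

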